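Sweep the tube caps through the gate

TASK

Push the three loose screw caps (blue, orange, purple) across the white sorting tray with your fingertips, through the gap in its green gate and into the slot behind, without picking any of them up. Take them one at a time, in any order: let each cap drop into the slot before bringing the next one up to the gate. Leave the vial and the roll of tape on the tray, and everything else on the bench, where they are.

Things in the scene. Friction and masses are not known exactly. Their poses are not given: they have to be found in the camera images.
- tray: sorting tray, fixed. Origin on the bench, straight below the deck's front edge at the middle of the gate; z up, x from the deck through the gate into the slot, y along the gate. White flat deck 70 mm above the bench, x = -200 to 0, y = -120 to +120 mm; grey rims 14 mm higher than the deck along both sides and the back
- gate (a point): middle of the gate, at deck level, on the deck's front edge (tray x = 0). The green gate wall stands at tray x = 0 to 6 mm, 14 mm higher than the deck, with one gap 48 mm wide (y = -24 to +24 mm). The deck ends at x = 0: a cap whose centre is pushed past it tips and drops into the slot
- slot (a point): middle of the slot's floor, 4 mm above the bench, 33 mm beyond the deck's edge. Slot inside: tray x = 0 to 66, y = -40 to +40 mm, open on top; its far wall reaches 20 mm above deck level
- cap_blue_c (a point): centre (half-way up) of the blue screw cap: a solid disc, 36 mm diameter, 14 mm high, about 15 g, lying flat and loose on the tray's deck, so this point is 7 mm above the deck; the three caps start in any order, one nearly in line with the gap and one to either side of it, with free gaps of 14 mm or more, centres 75 to 130 mm back from the gate
- cap_orange_c (a point): centre (half-way up) of the orange screw cap: a solid disc, 36 mm diameter, 14 mm high, about 15 g, lying flat and loose on the tray's deck, so this point is 7 mm above the deck; the three caps start in any order, one nearly in line with the gap and one to either side of it, with free gaps of 14 mm or more, centres 75 to 130 mm back from the gate
- cap_purple_c (a point): centre (half-way up) of the purple screw cap: a solid disc, 36 mm diameter, 14 mm high, about 15 g, lying flat and loose on the tray's deck, so this point is 7 mm above the deck; the three caps start in any order, one nearly in line with the gap and one to either side of it, with free gaps of 14 mm or more, centres 75 to 130 mm back from the gate
- vial: amber glass vial with a white cap, 26 mm diameter, 42 mm tall, standing loose on the deck near the gate wall, to one side (tray y about +85 to +98 mm); origin at its underside; leave alone
- tape: roll of yellow tape, 42 mm outer diameter, 18 mm high, lying loose on the deck near the gate wall, to the other side (tray y about -85 to -95 mm); origin at its underside; leave alone
- tip_box: green pipette-tip box with pale lid, 122 x 87 x 90 mm, loose on the bench; origin at its underside; leave alone
- jar: white jar with purple lid, 84 mm diameter, 110 mm tall, loose on the bench; origin at its underside; leave alone
- beaker: clear plastic beaker, 76 mm diameter, 90 mm tall, loose on the bench; origin at its underside; leave alone
- cap_blue: the blue screw cap itself; origin at the centre of its underside, z up through its top
- cap_orange: the orange screw cap itself; origin at the centre of its underside, z up through its top
- cap_purple: the purple screw cap itself; origin at the centre of its underside, z up through its top
Not all that is in view belongs to the job. Several things have the shape of the cap_orange; the one meant has the colours described above.

How it is judged (in metres and radians):
On the way, in this order (a step that is already met when the one before it is completed fails the run):
1. a first cap has dropped into the slot (((x of cap_blue_c in the frame of tray between 0 and 0.07 m and y of cap_blue_c in the frame of tray between -0.045 and 0.045 m and z of cap_blue_c in the frame of tray below 0.056 m) or (x of cap_orange_c in the frame of tray between 0 and 0.07 m and y of cap_orange_c in the frame of tray between -0.045 and 0.045 m and z of cap_orange_c in the frame of tray below 0.056 m) or (x of cap_purple_c in the frame of tray between 0 and 0.07 m and y of cap_purple_c in the frame of tray between -0.045 and 0.045 m and z of cap_purple_c in the frame of tray below 0.056 m))), for 0.2 s.
2. then a second cap has dropped into the slot ((((x of cap_blue_c in the frame of tray between 0 and 0.07 m and y of cap_blue_c in the frame of tray between -0.045 and 0.045 m and z of cap_blue_c in the frame of tray below 0.056 m) and (x of cap_orange_c in the frame of tray between 0 and 0.07 m and y of cap_orange_c in the frame of tray between -0.045 and 0.045 m and z of cap_orange_c in the frame of tray below 0.056 m)) or ((x of cap_blue_c in the frame of tray between 0 and 0.07 m and y of cap_blue_c in the frame of tray between -0.045 and 0.045 m and z of cap_blue_c in the frame of tray below 0.056 m) and (x of cap_purple_c in the frame of tray between 0 and 0.07 m and y of cap_purple_c in the frame of tray between -0.045 and 0.045 m and z of cap_purple_c in the frame of tray below 0.056 m)) or ((x of cap_orange_c in the frame of tray between 0 and 0.07 m and y of cap_orange_c in the frame of tray between -0.045 and 0.045 m and z of cap_orange_c in the frame of tray below 0.056 m) and (x of cap_purple_c in the frame of tray between 0 and 0.07 m and y of cap_purple_c in the frame of tray between -0.045 and 0.045 m and z of cap_purple_c in the frame of tray below 0.056 m)))), for 0.2 s.
3. then the third cap has dropped into the slot (x of cap_blue_c in the frame of tray between 0 and 0.07 m and y of cap_blue_c in the frame of tray between -0.045 and 0.045 m and z of each of cap_blue_c, cap_orange_c, cap_purple_c in the frame of tray below 0.056 m and x of cap_orange_c in the frame of tray between 0 and 0.07 m and y of cap_orange_c in the frame of tray between -0.045 and 0.045 m and x of cap_purple_c in the frame of tray between 0 and 0.07 m and y of cap_purple_c in the frame of tray between -0.045 and 0.045 m), for 0.2 s.
At the end, for the whole second after the job is handed in: All three caps rest inside the slot, their centres at least 14 mm below deck level; the vial and the tape are within 12 mm and the other bystanders within 20 mm of where they began (all of step 3 and linear speed of each of cap_blue, cap_orange, cap_purple below 0.02 m/s and distance of each of vial, tape from where it was at the start of the episode below 0.012 m and distance of each of tip_box, jar, beaker from where it was at the start of the episode below 0.02 m); the robot touches nothing.
It fails at once if a cap is lifted more than 15 mm above the deck it lies on (height (world z) of any of cap_blue_c, cap_orange_c, cap_purple_c above 0.092 m).
It fails at once if a second cap is brought up to the gate (within 52 mm of it, in line with it) while another cap is still in the gate ((x of cap_blue_c in the frame of tray above -0.012 m and z of each of cap_blue_c, cap_orange_c in the frame of tray above 0.07 m and x of cap_orange_c in the frame of tray above -0.052 m and y of cap_orange_c in the frame of tray between -0.03 and 0.03 m) or (x of cap_blue_c in the frame of tray above -0.012 m and z of each of cap_blue_c, cap_purple_c in the frame of tray above 0.07 m and x of cap_purple_c in the frame of tray above -0.052 m and y of cap_purple_c in the frame of tray between -0.03 and 0.03 m) or (x of cap_orange_c in the frame of tray above -0.012 m and z of each of cap_orange_c, cap_blue_c in the frame of tray above 0.07 m and x of cap_blue_c in the frame of tray above -0.052 m and y of cap_blue_c in the frame of tray between -0.03 and 0.03 m) or (x of cap_orange_c in the frame of tray above -0.012 m and z of each of cap_orange_c, cap_purple_c in the frame of tray above 0.07 m and x of cap_purple_c in the frame of tray above -0.052 m and y of cap_purple_c in the frame of tray between -0.03 and 0.03 m) or (x of cap_purple_c in the frame of tray above -0.012 m and z of each of cap_purple_c, cap_blue_c in the frame of tray above 0.07 m and x of cap_blue_c in the frame of tray above -0.052 m and y of cap_blue_c in the frame of tray between -0.03 and 0.03 m) or (x of cap_purple_c in the frame of tray above -0.012 m and z of each of cap_purple_c, cap_orange_c in the frame of tray above 0.07 m and x of cap_orange_c in the frame of tray above -0.052 m and y of cap_orange_c in the frame of tray between -0.03 and 0.03 m)).
It fails at once if the vial or the tape is shifted by more than 12 mm or knocked over (distance of any of vial, tape from where it was at the start of the episode above 0.012 m or angle between any of vial, tape's own z axis and vertical above 0.3 rad).
It fails at once if another thing on the bench is shifted by more than 20 mm or knocked over (distance of any of tip_box, jar, beaker from where it was at the start of the episode above 0.02 m or angle between any of tip_box, jar, beaker's own z axis and vertical above 0.3 rad).
It also fails if it takes over 72 s, if anything falls off the work surface, if the arm or the gripper's body presses on something with over 40 N, if the wrist force passes 120 N, or if a joint passes its speed limit or range.

ROBOT

A 7-joint arm with a two-finger parallel gripper is mounted at the origin on the work surface. World frame = base frame: x ahead of the robot, y to its left, z up, the work surface at z = 0. Lengths are in mm, angles in rad, forces in N, time in s.
With the tool pointing down it reaches from about 400 to 875 mm from the base axis. Payload 6.5 kg.
Tool frame: the origin (TCP) lies midway between the tips of the shut fingers; the grasp point (between the pads) lies 19 mm behind it; z points along the fingers, y is the line along which they close (so a half turn about z gives the same grasp; the last joint's range is limited). The gripper opens to 88 mm and grips with 3 to 60 N. Pads are 18 mm wide; open, the fingers measure 123 mm over their backs; the gripper's body (75 mm by 187 mm) begins 45 mm behind the grasp point.
Start: joints at [1.237, 0.536, -0.004, 1.538, 0.003, 1.067, -0.071], TCP at [171.993, -626.824, 238.716] pointing down, gripper open.
Joint ranges: [-2.7, 2.7], [-0.37, 2.16], [-1.27, 1.26], [0.24, 2.4], [-1.31, 4.45], [0.19, 1.91], [-2.76, 2.76]. Speed limits (rad/s): [2.39, 2.39, 3.14, 3.14, 3.14, 3.14, 3.14].

INTERFACE

Orientations are given as a rotation vector (axis times angle).
In Python, from workcell import * gives the robot as it stands.
- The arm moves only by the tool servo_tool, never from a script. Its argument "commands" is a list of rows, each an object of numbers: "dx", "dy", "dz": the shift along the tool's x, y, z in cm; "wx", "wy", "wz": the turn, a rotation vector about the tool's x, y, z in rad; "claw": the opening, from 0 (shut) to 1 (fully open). A call has 1 to 8 rows; each row shifts and turns the commanded pose from where the row before left it, along the tool's axes as they then stand; what a row does not reach is not made up. A row lasts 1/10 s, in which the tool goes at most 50 mm and 8.59 degrees, less where a joint would pass 70% of its speed; a pose out of reach is approached as far as the arm can. A call is refused whole if a number of a shift passes 5 or a number of a turn 0.15, either way. A call with a gripper value outside its range is refused whole. The fingers move at their own pace and stop on an object; "force" is the grip in N (left out, the last holds). Time passes only in rows, so rows that do not move let the fingers close. It gives the time, the measured TCP pose, the force, the opening and the grip force at its end, in the units of the state.
- observe(): the state, without advancing time (a new reading comes with each control period).
- grab_frame(name): name is "side" or "top"; returns (picture, depth): 480x640x3 uint8, red, green, blue; 480x640 float32, mm along the optical axis (not along the pixel's ray), 0 where there is no reading.
- camera_info(name): a dict with "fovy" (degrees; the focal length in pixels is half the picture's height over the tangent of half this angle, whatever the lens; pixels are square), "cx", "cy" (the principal point, pixels), "pose" (4x4, takes a point from camera to world coordinates). Camera axes: x right, y down, z forward; pixel columns grow to the right and rows downward; lengths in mm; the calibration is good to about 2 mm. A picture is of the moment at which its call begins. camera_info takes no time and is no camera call.
- hand_in(): hands the job in; it is judged then, once.
The state is a dict: "t": time; "joint_pos": joint angles; "joint_velocities": joint speeds; "tau": joint torques, N m; "tool_pos": TCP position; "tool_rot": TCP orientation; "contact_force": force on the tool from outside, world axes, zero at the start; "ft_torque": the same for the moment, N m; "width": finger opening in mm; "grasp_force": force on a finger pad.
Only numpy, scipy, OpenCV 4.12 (cv2) and the standard library are available. Lean on these libraries where they do the work, as an engineer would, in place of code of your own. Each camera call takes 0.05 s, during which the arm holds its last target. There are 200 camera calls.

## Working session

There is one attempt and no reset: what is moved stays moved. The work goes in short steps, Python scripts to look and compute and a tool call to move; the robot and the scene stay as the last step left them, time stands still between calls to the robot, and variables do not carry over. Pictures are saved under pics/ and viewed, at most 10 in all, crops included, and the job is handed in when it is done.

Besides the shell and the picture viewer there is one more tool, called after "Emit:" as name([rows], argument=value, ...), one row to a line, values as JSON. servo_tool: Moves the arm, as the interface text tells. Its arguments: {"type":"object","properties":{"commands":{"type":"array","items":{"type":"object","properties":{"dx":{"type":"number"},"dy":{"type":"number"},"dz":{"type":"number"},"wx":{"type":"number"},"wy":{"type":"number"},"wz":{"type":"number"},"claw":{"type":"number"}}}},"force":{"type":"number"}},"required":["commands"]}

```bash
mkdir -p pics; python3 - <<'E'
from workcell import *
import cv2,numpy as np
s=observe();print(s['t'],s['tool_pos'],s['tool_rot'],s['width'])
for n in('side','top'):
    p,d=grab_frame(n);cv2.imwrite(f'pics/{n}0.png',p[:,:,::-1]);np.save(f'{n}0.npy',d);np.save(f'{n}0c.npy',p)
    c=camera_info(n);print(n,c['fovy'],c['cx'],c['cy'],np.round(c['pose'],3).tolist())
E
```

```text
0.0 [ 171.79748967 -626.27904839  237.86355215] [-3.11187022e+00 -4.19256452e-01  5.72895458e-04] 88.27597059250034
side 52.81968201621364 320.67744253082066 241.68332099052898 [[0.999, -0.028, 0.025, 494.129], [-0.038, -0.726, 0.687, -766.641], [-0.001, -0.687, -0.726, 910.059], [0.0, 0.0, 0.0, 1.0]]
top 52.304622074110945 318.84390989003566 235.74683223954523 [[-0.011, -0.997, 0.083, 459.314], [-1.0, 0.011, -0.002, 3.922], [0.001, -0.083, -0.997, 1203.26], [0.0, 0.0, 0.0, 1.0]]
```

View pics/top0.png

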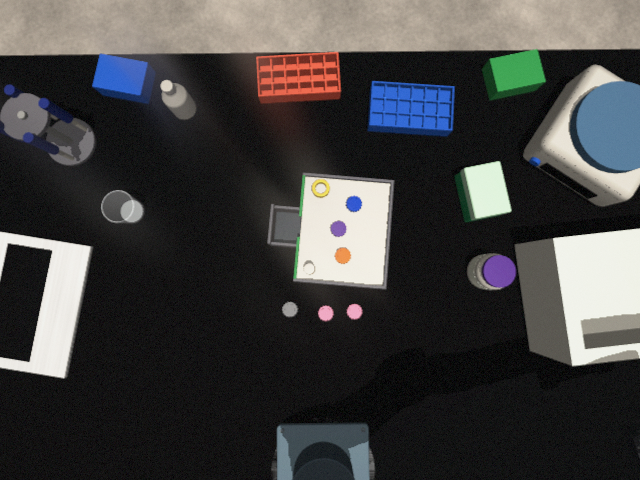

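View pics/side0.png

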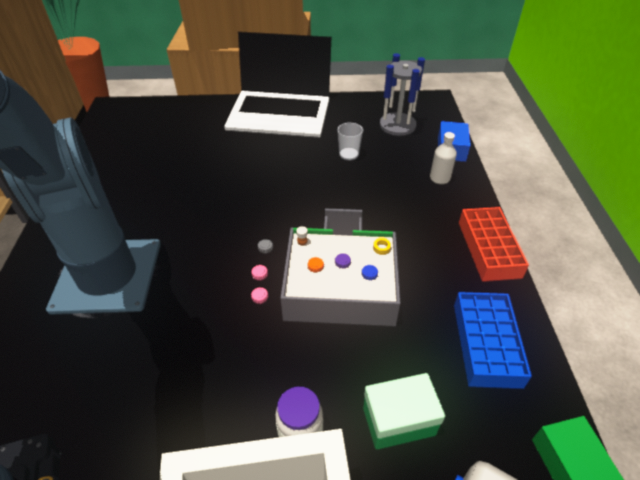

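The top view shows the tray with the blue cap at (354,204), purple at (338,229) and orange at (343,255). The tape is at (320,188), the vial at (308,267), and the green gate is on the left edge at x≈300. The round things at (290,309), (326,313) and (355,311) are grey or pink and lie off the tray. So the orange cap on the deck at (343,255) is the one meant, and I'll confirm it in a crop.

```bash
cat > h.py <<'E'
from workcell import *
import cv2,numpy as np
def proj(n,uv,z):
    c=camera_info(n);f=240/np.tan(np.radians(c['fovy']/2));P=c['pose'];uv=np.atleast_2d(uv).astype(float)
    r=np.c_[(uv[:,0]-c['cx'])/f,(uv[:,1]-c['cy'])/f,np.ones(len(uv))]@P[:3,:3].T
    return P[:3,3]+r*((z-P[2,3])/r[:,2])[:,None]
HUE=dict(blue=(105,125),purple=(126,145),orange=(5,18),yellow=(22,33))
def caps(n,p,box):
    hsv=cv2.cvtColor(p,cv2.COLOR_RGB2HSV);x0,y0,x1,y1=box;out={}
    for k,(a,b) in HUE.items():
        m=cv2.inRange(hsv,(a,110,70),(b,255,255));q=np.zeros_like(m);q[y0:y1,x0:x1]=m[y0:y1,x0:x1]
        k_,l,st,ce=cv2.connectedComponentsWithStats(q)
        if k_>1:
            i=1+st[1:,4].argmax();out[k]=(ce[i],st[i,4])
    return out
def tray(w):
    return (np.atleast_2d(w)[:,:2]-T0)@R2
E
python3 - <<'E'
from h import *
p=np.load('top0c.npy');d=np.load('top0.npy')
hsv=cv2.cvtColor(p,cv2.COLOR_RGB2HSV)
for n,box in(('top',(290,170,400,295)),('side',(280,225,405,325))):
    q=np.load(n+'0c.npy')
    for k,(c,a) in caps(n,q,box).items(): print(n,k,c.round(1),a,proj(n,c,84 if k!='yellow' else 88).round(1))
m=cv2.inRange(hsv,(0,0,170),(180,60,255));q=np.zeros_like(m);q[170:295,290:400]=m[170:295,290:400]
c=max(cv2.findContours(q,0,2)[0],key=cv2.contourArea);h=cv2.convexHull(c)
r=cv2.minAreaRect(c);bp=cv2.boxPoints(r);print(r);print(proj('top',bp,70).round(1))
g=cv2.inRange(hsv,(45,120,50),(85,255,255));q=np.zeros_like(g);q[170:295,285:310]=g[170:295,285:310]
y,x=np.nonzero(q);pw=proj('top',np.c_[x,y],84);print('green',len(x),pw[:,:2].min(0),pw[:,:2].max(0),cv2.fitLine(pw[:,:2].astype('f4'),2,0,.1,.1).ravel())
c1=cv2.resize(p[165:325,265:410],None,fx=3.7,fy=3.7,interpolation=2);cv2.imwrite('pics/crop.png',c1[:,:,::-1])
E
```

```text
top blue [353.6 203.4] 181 [[626.2 -79.7  84. ]]
top purple [338.4 228.3] 153 [[568.7 -43.6  84. ]]
top orange [342.3 255.3] 189 [[506.5 -51.9  84. ]]
top yellow [320.2 187.8] 150 [[662.8  -2.9  88. ]]
side blue [369.4 271.8] 173 [[627.1 -82.   84. ]]
side purple [342.4 259.9] 138 [[569.5 -44.7  84. ]]
side orange [315.2 264.2] 197 [[507.5 -55.   84. ]]
side yellow [381.6 245. ] 208 [[663.4  -5.9  88. ]]
((343.4123229980469, 230.703857421875), (87.02783203125, 102.57803344726562), 4.830419540405273)
[[ 455.5   55.9   70. ]
 [ 694.6   33.9   70. ]
 [ 675.  -169.5   70. ]
 [ 436.5 -144.1   70. ]]
green 155 [458.19448986  34.3927734 ] [691.60273518  61.43020289] [ 9.9539989e-01 -9.5807590e-02  5.7527081e+02  4.7242443e+01]
```

View pics/crop.png

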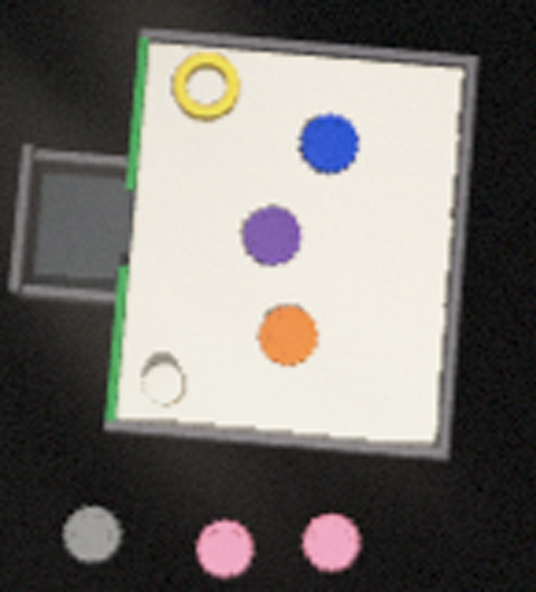

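The crop confirms it: the orange disc on the deck, at crop (288,335), is the only orange one. The others are pink or grey and off the tray. In the tray frame the caps are at purple (-88,-2), orange (-102,59) and blue (-118,-63). I plan to cradle each cap behind a 20 mm finger gap and push it to the gate.

```bash
cat >> h.py <<'E'
TX=np.array([.0958,.9954]);TY=np.array([-.9954,.0958]);R2=np.c_[TX,TY];T0=np.array([575.5,43.3])
YAW0=np.degrees(np.arctan2(TX[1],TX[0]))
from scipy.spatial.transform import Rotation as Ro
def start():
    s=observe();M=Ro.from_rotvec(s['tool_rot']).as_matrix();return np.r_[tray(s['tool_pos'])[0],s['tool_pos'][2],np.degrees(np.arctan2(M[1,0],M[0,0]))-YAW0]
def plan(cur,tgt,N):
    """poses: tray x,y, z, heading deg. constant row of tool-frame shift (cm) and wz"""
    a=np.radians((tgt[3]-cur[3]+180)%360-180)/N; h=np.radians(cur[3])
    z=sum(np.exp(1j*(h+a*k)) for k in range(N)); D=complex(tgt[0]-cur[0],tgt[1]-cur[1])/z
    print(f'N={N} dx={D.real/10:.3f} dy={-D.imag/10:.3f} dz={(cur[2]-tgt[2])/10/N:.3f} wz={-a:.4f}')
    return tgt
E
python3 - <<'E'
from h import *
c=start();print(c)
for k,w in dict(blue=(626.2,-79.7),purple=(568.7,-43.6),orange=(506.5,-51.9),yellow=(662.8,-2.9)).items():print(k,tray(np.array(w)+(.5,-1)))
c=plan(c,(-140,-2,200,0),16)
E
```

```text
[-705.22207908  337.65262582  237.97250761  -69.15468622]
blue [[-118.52464  -62.84368]]
purple [[-88.0992  -2.1498]]
orange [[-102.31978   58.96894]]
yellow [[-38.57164 -91.91788]]
N=16 dx=4.360 dy=-0.438 dz=0.237 wz=-0.0754
```

Emit:
servo_tool([
  {"dx": 4.36,"dy": -0.44,"dz": 0.23,"wz": -0.0754,"claw": 0.23},
  {"dx": 4.36,"dy": -0.44,"dz": 0.23,"wz": -0.0754,"claw": 0.23},
  {"dx": 4.36,"dy": -0.44,"dz": 0.23,"wz": -0.0754,"claw": 0.23},
  {"dx": 4.36,"dy": -0.44,"dz": 0.23,"wz": -0.0754,"claw": 0.23},
  {"dx": 4.36,"dy": -0.44,"dz": 0.23,"wz": -0.0754,"claw": 0.23},
  {"dx": 4.36,"dy": -0.44,"dz": 0.23,"wz": -0.0754,"claw": 0.23},
  {"dx": 4.36,"dy": -0.44,"dz": 0.23,"wz": -0.0754,"claw": 0.23},
  {"dx": 4.36,"dy": -0.44,"dz": 0.23,"wz": -0.0754,"claw": 0.23},
])

```text
invalid input
```

Emit:
servo_tool([
  {"dx": 4.36,"dy": -0.44,"dz": 0.23,"wz": -0.0754,"claw": 0.23},
  {"dx": 4.36,"dy": -0.44,"dz": 0.23,"wz": -0.0754,"claw": 0.23},
  {"dx": 4.36,"dy": -0.44,"dz": 0.23,"wz": -0.0754,"claw": 0.23},
  {"dx": 4.36,"dy": -0.44,"dz": 0.23,"wz": -0.0754,"claw": 0.23},
  {"dx": 4.36,"dy": -0.44,"dz": 0.23,"wz": -0.0754,"claw": 0.23},
  {"dx": 4.36,"dy": -0.44,"dz": 0.23,"wz": -0.0754,"claw": 0.23},
  {"dx": 4.36,"dy": -0.44,"dz": 0.23,"wz": -0.0754,"claw": 0.23},
  {"dx": 4.36,"dy": -0.44,"dz": 0.23,"wz": -0.0754,"claw": 0.23},
])

```text
invalid input
```

Emit:
servo_tool([
  {},
  {},
  {},
])

```text
invalid input
```

```bash
python3 - <<'E'
from h import *
c=start();print(c,observe()['width'])
c=plan(c,(-140,-2,76,0),6)
E
```

```text
[-705.22207908  337.65262582  237.97250761  -69.15468622] 87.95340668724425
N=6 dx=11.513 dy=-1.893 dz=2.700 wz=-0.2012
```

Emit:
servo_tool([
  {"dx": 4.36,"dy": -0.44,"dz": 0.23,"wx": 0,"wy": 0,"wz": -0.0754,"claw": 0.23},
], force=10)

```text
t: 0.2
tool_pos: [205.5, -613.8, 236.1]
tool_rot: [3.097, 0.522, -0.009]
contact_force: [-0.3, -0.6, -0.2]
width: 82.5
grasp_force: 0.0
```

Emit:
servo_tool([
  {"dx": 4.36,"dy": -0.44,"dz": 0.23,"wx": 0,"wy": 0,"wz": -0.0754,"claw": 0.23},
  {"dx": 4.36,"dy": -0.44,"dz": 0.23,"wx": 0,"wy": 0,"wz": -0.0754,"claw": 0.23},
  {"dx": 4.36,"dy": -0.44,"dz": 0.23,"wx": 0,"wy": 0,"wz": -0.0754,"claw": 0.23},
  {"dx": 4.36,"dy": -0.44,"dz": 0.23,"wx": 0,"wy": 0,"wz": -0.0754,"claw": 0.23},
  {"dx": 4.36,"dy": -0.44,"dz": 0.23,"wx": 0,"wy": 0,"wz": -0.0754,"claw": 0.23},
  {"dx": 4.36,"dy": -0.44,"dz": 0.23,"wx": 0,"wy": 0,"wz": -0.0754,"claw": 0.23},
  {"dx": 4.36,"dy": -0.44,"dz": 0.23,"wx": 0,"wy": 0,"wz": -0.0754,"claw": 0.23},
  {"dx": 4.36,"dy": -0.44,"dz": 0.23,"wx": 0,"wy": 0,"wz": -0.0754,"claw": 0.23},
], force=10)

```text
t: 1.0
tool_pos: [476.3, -385.0, 217.5]
tool_rot: [-2.794, -1.436, 0.0]
contact_force: [0.3, 0.0, 0.3]
width: 20.7
grasp_force: 0.0
```

Emit:
servo_tool([
  {"dx": 4.36,"dy": -0.44,"dz": 0.23,"wx": 0,"wy": 0,"wz": -0.0754,"claw": 0.23},
  {"dx": 4.36,"dy": -0.44,"dz": 0.23,"wx": 0,"wy": 0,"wz": -0.0754,"claw": 0.23},
  {"dx": 4.36,"dy": -0.44,"dz": 0.23,"wx": 0,"wy": 0,"wz": -0.0754,"claw": 0.23},
  {"dx": 4.36,"dy": -0.44,"dz": 0.23,"wx": 0,"wy": 0,"wz": -0.0754,"claw": 0.23},
  {"dx": 4.36,"dy": -0.44,"dz": 0.23,"wx": 0,"wy": 0,"wz": -0.0754,"claw": 0.23},
  {"dx": 4.36,"dy": -0.44,"dz": 0.23,"wx": 0,"wy": 0,"wz": -0.0754,"claw": 0.23},
  {"dx": 4.36,"dy": -0.44,"dz": 0.23,"wx": 0,"wy": 0,"wz": -0.0754,"claw": 0.23},
], force=10)

```text
t: 1.7
tool_pos: [564.3, -94.8, 201.6]
tool_rot: [-2.323, -2.115, 0.0]
contact_force: [-0.3, 0.1, -0.2]
width: 20.2
grasp_force: 0.0
```

Emit:
servo_tool([
  {"dx": 0,"dy": 0,"dz": 0,"wx": 0,"wy": 0,"wz": 0,"claw": 0.23},
  {"dx": 0,"dy": 0,"dz": 0,"wx": 0,"wy": 0,"wz": 0,"claw": 0.23},
], force=10)

```text
t: 1.9
tool_pos: [564.1, -95.6, 201.6]
tool_rot: [-2.323, -2.114, 0.001]
contact_force: [-0.4, -1.0, 0.6]
width: 20.1
grasp_force: 0.0
```

```bash
python3 - <<'E'
from h import *
c=start();print(c,observe()['width'])
c=plan(c,(-140,-2,76,0),6)
E
```

```text
[-1.39310822e+02 -1.90586922e+00  2.01627802e+02  8.13757663e-02] 20.14721729348577
N=6 dx=-0.011 dy=0.002 dz=2.094 wz=0.0002
```

Emit:
servo_tool([
  {"dx": 0,"dy": 0,"dz": 3.0,"wx": 0,"wy": 0,"wz": 0,"claw": 0.23},
  {"dx": 0,"dy": 0,"dz": 3.0,"wx": 0,"wy": 0,"wz": 0,"claw": 0.23},
  {"dx": 0,"dy": 0,"dz": 3.0,"wx": 0,"wy": 0,"wz": 0,"claw": 0.23},
  {"dx": 0,"dy": 0,"dz": 1.8,"wx": 0,"wy": 0,"wz": 0,"claw": 0.23},
  {"dx": 0,"dy": 0,"dz": 1.0,"wx": 0,"wy": 0,"wz": 0,"claw": 0.23},
  {"dx": 0,"dy": 0,"dz": 0.75,"wx": 0,"wy": 0,"wz": 0,"claw": 0.23},
  {"dx": 0,"dy": 0,"dz": 0,"wx": 0,"wy": 0,"wz": 0,"claw": 0.23},
], force=10)

```text
t: 2.6
tool_pos: [564.0, -97.4, 76.0]
tool_rot: [-2.327, -2.11, 0.001]
contact_force: [-0.2, 0.5, 0.2]
width: 20.1
grasp_force: 0.0
```

```bash
python3 - <<'E'
from h import *
print(start(),observe()['contact_force'])
p,d=grab_frame('side')
q=cv2.resize(p[190:340,260:430],None,fx=4,fy=4,interpolation=2);cv2.imwrite('pics/s1.png',q[:,:,::-1])
E
```

```text
[-1.41131804e+02 -2.03343939e+00  7.60195928e+01 -9.95805676e-02] [-0.23028214  0.53299061  0.17003902]
```

View pics/s1.png

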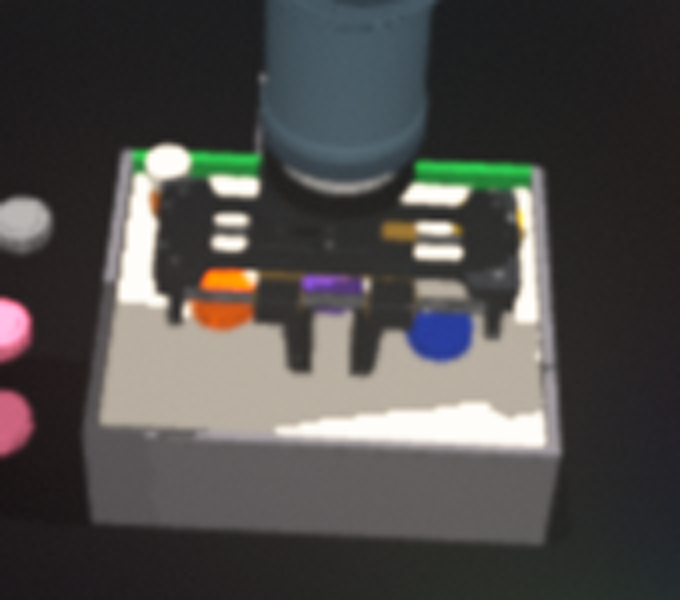

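The fingers, at (300,370) and (362,370), straddle the purple cap at (332,292) and are level above the deck. I'll push purple now.

Emit:
servo_tool([
  {"dx": 1.2,"dy": 0,"dz": 0,"wx": 0,"wy": 0,"wz": 0,"claw": 0.23},
  {"dx": 0.9,"dy": 0,"dz": 0,"wx": 0,"wy": 0,"wz": 0,"claw": 0.23},
  {"dx": 0.6,"dy": 0,"dz": 0,"wx": 0,"wy": 0,"wz": 0,"claw": 0.23},
  {"dx": 0.8,"dy": 0,"dz": 0,"wx": 0,"wy": 0,"wz": 0,"claw": 0.23},
  {"dx": 1.0,"dy": 0,"dz": 0,"wx": 0,"wy": 0,"wz": 0,"claw": 0.23},
  {"dx": 1.0,"dy": 0,"dz": 0,"wx": 0,"wy": 0,"wz": 0,"claw": 0.23},
  {"dx": 1.0,"dy": 0,"dz": 0,"wx": 0,"wy": 0,"wz": 0,"claw": 0.23},
  {"dx": 1.0,"dy": 0,"dz": 0,"wx": 0,"wy": 0,"wz": 0,"claw": 0.23},
], force=10)

```text
t: 3.45
tool_pos: [571.5, -20.9, 76.4]
tool_rot: [-2.326, -2.112, -0.0]
contact_force: [0.8, 0.3, 0.3]
width: 20.3
grasp_force: 0.1
```

Emit:
servo_tool([
  {"dx": 1.0,"dy": 0,"dz": 0,"wx": 0,"wy": 0,"wz": 0,"claw": 0.23},
  {"dx": 1.0,"dy": 0,"dz": 0,"wx": 0,"wy": 0,"wz": 0,"claw": 0.23},
  {"dx": 1.0,"dy": 0,"dz": 0,"wx": 0,"wy": 0,"wz": 0,"claw": 0.23},
  {"dx": 1.0,"dy": 0,"dz": 0,"wx": 0,"wy": 0,"wz": 0,"claw": 0.23},
  {"dx": 0.6,"dy": 0,"dz": 0,"wx": 0,"wy": 0,"wz": 0,"claw": 0.23},
  {"dx": 0,"dy": 0,"dz": 0,"wx": 0,"wy": 0,"wz": 0,"claw": 0.23},
  {"dx": 0,"dy": 0,"dz": 0,"wx": 0,"wy": 0,"wz": 0,"claw": 0.23},
], force=10)

```text
t: 4.15
tool_pos: [575.9, 23.6, 76.3]
tool_rot: [2.326, 2.111, -0.001]
contact_force: [-0.5, -0.8, 0.2]
width: 20.4
grasp_force: 0.0
```

```bash
python3 - <<'E'
from h import *
print(start(),observe()['contact_force'])
p,d=grab_frame('top')
for k,(c,a) in caps('top',p,(255,160,400,295)).items(): print(k,c.round(1),a,tray(proj('top',c,84)[0,:2]+(.5,-1)).round(1))
q=cv2.resize(p[150:310,255:400],None,fx=3.7,fy=3.7,interpolation=2);cv2.imwrite('pics/t1.png',q[:,:,::-1])
E
```

```text
[-1.95646947e+01 -2.23549358e+00  7.63470319e+01 -3.83361988e-02] [-0.46939148 -0.75563587  0.19517241]
blue [353.6 203.4] 181 [[-118.4  -62.8]]
purple [282.7 228. ] 43 [[39.6  7.9]]
```

View pics/t1.png

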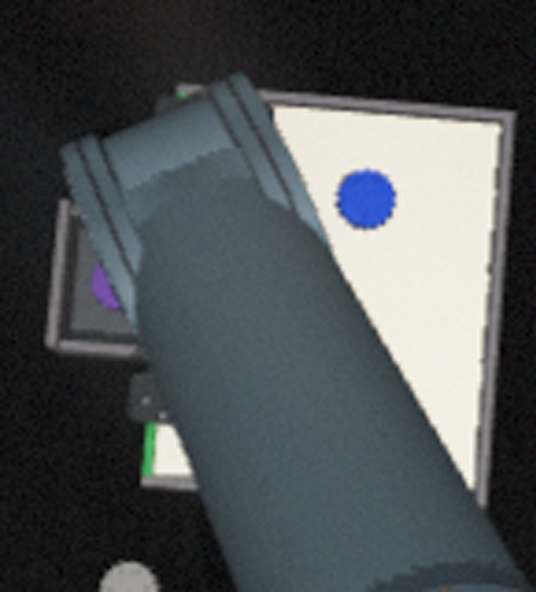

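Purple dropped: it is visible in the slot at (110,285) of the crop. Next is orange.

```bash
python3 - <<'E'
from h import *
def P(cap,b,phi,z=76): r=np.radians(phi); return (cap[0]-b*np.cos(r),cap[1]-b*np.sin(r),z,phi)
c=start(); c=plan(c,(c[0]-8,c[1],106,c[3]),2)
o=(-102.3,59)
c=plan(c,P(o,37,-40,106),8);print(c)
c=plan(c,P(o,37,-40),2)
c=plan(c,P((-34,2),24,-40),10);print(c)
c=plan(c,P((-34,2),60,-40),3);print(c)
c=plan(c,(-82,1,76,0),6)
E
```

```text
N=2 dx=-0.400 dy=0.000 dz=-1.484 wz=-0.0000
N=8 dx=-1.576 dy=-0.639 dz=0.000 wz=0.0871
(np.float64(-130.6436443954022), np.float64(82.78314155840195), 106, -40)
N=2 dx=0.000 dy=-0.000 dz=1.500 wz=-0.0000
N=10 dx=1.020 dy=-0.002 dz=0.000 wz=-0.0000
(np.float64(-52.38506663485548), np.float64(17.426902632476942), 76, -40)
N=3 dx=-1.200 dy=-0.000 dz=0.000 wz=-0.0000
(np.float64(-79.96266658713867), np.float64(40.56725658119235), 76, -40)
N=6 dx=0.235 dy=0.631 dz=0.000 wz=-0.1164
```

Emit:
servo_tool([
  {"dx": -0.4,"dy": 0,"dz": -1.5,"wx": 0,"wy": 0,"wz": 0,"claw": 0.23},
  {"dx": -0.4,"dy": 0,"dz": -1.5,"wx": 0,"wy": 0,"wz": 0,"claw": 0.23},
  {"dx": 0,"dy": 0,"dz": 0,"wx": 0,"wy": 0,"wz": 0,"claw": 0.23},
], force=10)

```text
t: 4.5
tool_pos: [577.1, 14.7, 109.4]
tool_rot: [2.325, 2.107, 0.005]
contact_force: [0.6, -0.4, -0.2]
width: 20.5
grasp_force: 0.0
```

Emit:
servo_tool([
  {"dx": -1.576,"dy": -0.639,"dz": 0,"wx": 0,"wy": 0,"wz": 0.0871,"claw": 0.23},
  {"dx": -1.576,"dy": -0.639,"dz": 0,"wx": 0,"wy": 0,"wz": 0.0871,"claw": 0.23},
  {"dx": -1.576,"dy": -0.639,"dz": 0,"wx": 0,"wy": 0,"wz": 0.0871,"claw": 0.23},
  {"dx": -1.576,"dy": -0.639,"dz": 0,"wx": 0,"wy": 0,"wz": 0.0871,"claw": 0.23},
  {"dx": -1.576,"dy": -0.639,"dz": 0,"wx": 0,"wy": 0,"wz": 0.0871,"claw": 0.23},
  {"dx": -1.576,"dy": -0.639,"dz": 0,"wx": 0,"wy": 0,"wz": 0.0871,"claw": 0.23},
  {"dx": -1.576,"dy": -0.639,"dz": 0,"wx": 0,"wy": 0,"wz": 0.0871,"claw": 0.23},
  {"dx": -1.576,"dy": -0.639,"dz": 0,"wx": 0,"wy": 0,"wz": 0.0871,"claw": 0.23},
], force=10)

```text
t: 5.3
tool_pos: [480.4, -79.0, 106.9]
tool_rot: [2.909, 1.184, 0.001]
contact_force: [0.9, 0.6, 0.4]
width: 20.2
grasp_force: 0.0
```

Emit:
servo_tool([
  {"dx": 0,"dy": 0,"dz": 0,"wx": 0,"wy": 0,"wz": 0,"claw": 0.23},
  {"dx": 0,"dy": 0,"dz": 0,"wx": 0,"wy": 0,"wz": 0,"claw": 0.23},
], force=10)

```text
t: 5.5
tool_pos: [481.4, -78.2, 106.9]
tool_rot: [2.906, 1.193, 0.002]
contact_force: [-0.5, -0.7, 0.1]
width: 20.4
grasp_force: 0.0
```

```bash
python3 - <<'E'
from h import *
print(start())
for n,b in(('top',(290,160,400,295)),('side',(280,225,405,325))):
    p,d=grab_frame(n)
    for k,(c,a) in caps(n,p,b).items(): print(n,k,c.round(1),a,tray(proj(n,c,84)[0,:2]+(.5,-1)).round(1))
E
```

```text
[-129.9617439    81.99149488  106.85140714  -39.84283138]
top blue [353.6 203.4] 180 [[-118.4  -62.9]]
top purple [290.4 225. ] 14 [[22.6 -0.4]]
top orange [337.8 255.4] 59 [[-92.   60.1]]
top yellow [320.2 187.8] 148 [[-38.6 -92.7]]
side blue [369.3 271.9] 168 [[-121.   -63.7]]
side purple [346.  233.5] 6 [[-4.7 -9.3]]
side orange [316.2 268.5] 61 [[-118.1   54.8]]
side yellow [381.7 245.3] 210 [[-38.4 -93.6]]
```

Emit:
servo_tool([
  {"dx": 0,"dy": 0,"dz": 1.5,"wx": 0,"wy": 0,"wz": 0,"claw": 0.23},
  {"dx": 0,"dy": 0,"dz": 1.0,"wx": 0,"wy": 0,"wz": 0,"claw": 0.23},
  {"dx": 0,"dy": 0,"dz": 0.55,"wx": 0,"wy": 0,"wz": 0,"claw": 0.23},
  {"dx": 0,"dy": 0,"dz": 0,"wx": 0,"wy": 0,"wz": 0,"claw": 0.23},
], force=10)

```text
t: 6.0
tool_pos: [480.4, -77.9, 75.1]
tool_rot: [-2.906, -1.191, 0.002]
contact_force: [-0.0, 0.5, -0.1]
width: 20.2
grasp_force: 0.0
```

Emit:
servo_tool([
  {"dx": 0.7,"dy": 0,"dz": 0,"wx": 0,"wy": 0,"wz": 0,"claw": 0.23},
  {"dx": 0.6,"dy": 0,"dz": 0,"wx": 0,"wy": 0,"wz": 0,"claw": 0.23},
  {"dx": 0.8,"dy": 0,"dz": 0,"wx": 0,"wy": 0,"wz": 0,"claw": 0.23},
  {"dx": 1.0,"dy": 0,"dz": 0,"wx": 0,"wy": 0,"wz": 0,"claw": 0.23},
  {"dx": 1.0,"dy": 0,"dz": 0,"wx": 0,"wy": 0,"wz": 0,"claw": 0.23},
  {"dx": 1.0,"dy": 0,"dz": 0,"wx": 0,"wy": 0,"wz": 0,"claw": 0.23},
  {"dx": 1.0,"dy": 0,"dz": 0,"wx": 0,"wy": 0,"wz": 0,"claw": 0.23},
  {"dx": 1.0,"dy": 0,"dz": 0,"wx": 0,"wy": 0,"wz": 0,"claw": 0.23},
], force=10)

```text
t: 6.8
tool_pos: [531.9, -27.8, 75.9]
tool_rot: [-2.907, -1.191, 0.0]
contact_force: [0.1, 0.5, -0.1]
width: 20.1
grasp_force: 0.1
```

Emit:
servo_tool([
  {"dx": 1.0,"dy": 0,"dz": 0,"wx": 0,"wy": 0,"wz": 0,"claw": 0.23},
  {"dx": 0.8,"dy": 0,"dz": 0,"wx": 0,"wy": 0,"wz": 0,"claw": 0.23},
  {"dx": 0.6,"dy": 0,"dz": 0,"wx": 0,"wy": 0,"wz": 0,"claw": 0.23},
  {"dx": 0.4,"dy": 0,"dz": 0,"wx": 0,"wy": 0,"wz": 0,"claw": 0.23},
  {"dx": 0.2,"dy": 0,"dz": 0,"wx": 0,"wy": 0,"wz": 0,"claw": 0.23},
  {"dx": 0,"dy": 0,"dz": 0,"wx": 0,"wy": 0,"wz": 0,"claw": 0.23},
], force=10)

```text
t: 7.4
tool_pos: [552.7, -7.4, 75.8]
tool_rot: [-2.907, -1.191, 0.0]
contact_force: [-0.3, 0.0, -0.2]
width: 20.6
grasp_force: 0.0
```

Emit:
servo_tool([
  {"dx": -1.2,"dy": 0,"dz": 0,"wx": 0,"wy": 0,"wz": 0,"claw": 0.23},
  {"dx": -1.2,"dy": 0,"dz": 0,"wx": 0,"wy": 0,"wz": 0,"claw": 0.23},
  {"dx": -1.2,"dy": 0,"dz": 0,"wx": 0,"wy": 0,"wz": 0,"claw": 0.23},
  {"dx": 0,"dy": 0,"dz": 0,"wx": 0,"wy": 0,"wz": 0,"claw": 0.23},
], force=10)

```text
t: 7.8
tool_pos: [525.0, -35.2, 75.7]
tool_rot: [2.909, 1.186, -0.004]
contact_force: [0.1, -0.5, -0.3]
width: 20.4
grasp_force: 0.0
```

```bash
python3 - <<'E'
from h import *
print(start())
for n,b in(('top',(260,160,400,295)),('side',(280,205,405,325))):
    p,d=grab_frame(n);cv2.imwrite(f'pics/{n}2.png',p[:,:,::-1])
    for k,(c,a) in caps(n,p,b).items(): print(n,k,c.round(1),a,tray(proj(n,c,84)[0,:2]+(.5,-1)).round(1))
    if n=='side':cv2.imwrite('pics/s2.png',cv2.resize(p[190:340,260:430],None,fx=4,fy=4,interpolation=2)[:,:,::-1])
E
```

```text
[-83.01704362  42.79203602  75.73052265 -40.13151015]
top blue [352.8 201.4] 119 [[-116.2  -67.4]]
top purple [284.9 225.2] 162 [[35.1  1.2]]
top orange [310.6 228.6] 34 [[-24.5   3.8]]
top yellow [320.3 187.8] 155 [[-38.6 -92.6]]
side blue [369.3 271.8] 174 [[-120.7  -63.7]]
side orange [301.5 241.1] 52 [[-35.8  94.8]]
side yellow [381.8 245.4] 216 [[-39.  -93.6]]
```

View pics/s2.png

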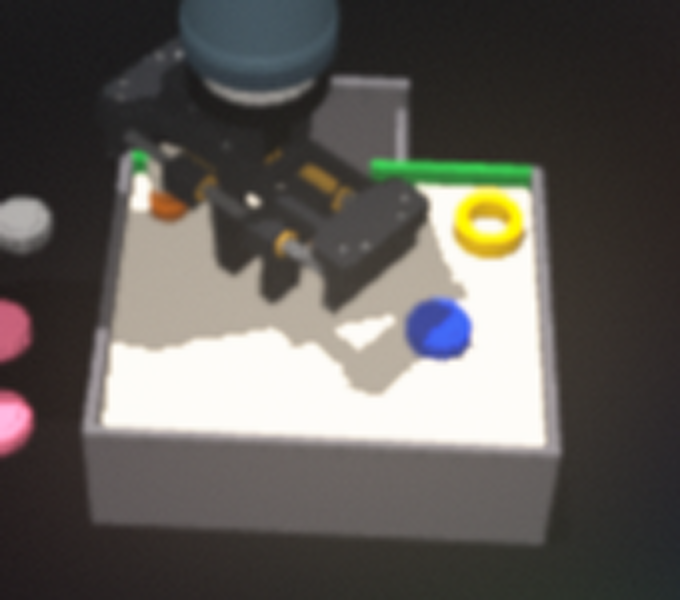

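Orange is hidden behind the gripper here, but the top view shows its leading edge at about (-24,4), so its centre is near (-34,2) as planned. The vial at (168,205) and the tape at (490,222) haven't moved. I'll turn the gripper straight and push.

```bash
python3 - <<'E'
from h import *
plan(start(),(-82,1.5,76,0),6)
E
```

```text
N=6 dx=0.249 dy=0.626 dz=0.001 wz=-0.1164
```

Emit:
servo_tool([
  {"dx": 0.25,"dy": 0.63,"dz": 0,"wx": 0,"wy": 0,"wz": -0.1164,"claw": 0.23},
  {"dx": 0.25,"dy": 0.63,"dz": 0,"wx": 0,"wy": 0,"wz": -0.1164,"claw": 0.23},
  {"dx": 0.25,"dy": 0.63,"dz": 0,"wx": 0,"wy": 0,"wz": -0.1164,"claw": 0.23},
  {"dx": 0.25,"dy": 0.63,"dz": 0,"wx": 0,"wy": 0,"wz": -0.1164,"claw": 0.23},
  {"dx": 0.25,"dy": 0.63,"dz": 0,"wx": 0,"wy": 0,"wz": -0.1164,"claw": 0.23},
  {"dx": 0.25,"dy": 0.63,"dz": 0,"wx": 0,"wy": 0,"wz": -0.1164,"claw": 0.23},
  {"dx": 0,"dy": 0,"dz": 0,"wx": 0,"wy": 0,"wz": 0,"claw": 0.23},
], force=10)

```text
t: 8.6
tool_pos: [567.8, -37.1, 76.0]
tool_rot: [2.323, 2.115, 0.003]
contact_force: [0.2, 0.2, -0.0]
width: 20.1
grasp_force: 0.0
```

```bash
python3 - <<'E'
from h import *
print(start())
p,d=grab_frame('top')
for k,(c,a) in caps('top',p,(260,160,400,295)).items(): print(k,c.round(1),a,tray(proj('top',c,84)[0,:2]+(.5,-1)).round(1))
p,d=grab_frame('side')
for k,(c,a) in caps('side',p,(310,205,405,325)).items(): print(k,c.round(1),a,tray(proj('side',c,84)[0,:2]+(.5,-1)).round(1))
E
```

```text
[-8.07228380e+01 -1.53983849e-02  7.60021360e+01  1.26995731e-01]
purple [284.8 225.3] 162 [[35.3  1.3]]
orange [314.5 228.2] 145 [[-33.5   2.2]]
yellow [317.9 182.8] 64 [[ -32.2 -103.8]]
blue [369.5 271.7] 179 [[-120.6  -64.2]]
orange [338.9 239.2] 103 [[-24.5   6.9]]
yellow [383.9 248.6] 95 [[-48.7 -98.2]]
```

Emit:
servo_tool([
  {"dx": 0.9,"dy": -0.2,"dz": 0,"wx": 0,"wy": 0,"wz": 0,"claw": 0.23},
  {"dx": 0.8,"dy": 0,"dz": 0,"wx": 0,"wy": 0,"wz": 0,"claw": 0.23},
  {"dx": 0.7,"dy": 0,"dz": 0,"wx": 0,"wy": 0,"wz": 0,"claw": 0.23},
  {"dx": 0.8,"dy": 0,"dz": 0,"wx": 0,"wy": 0,"wz": 0,"claw": 0.23},
  {"dx": 1.0,"dy": 0,"dz": 0,"wx": 0,"wy": 0,"wz": 0,"claw": 0.23},
  {"dx": 1.0,"dy": 0,"dz": 0,"wx": 0,"wy": 0,"wz": 0,"claw": 0.23},
  {"dx": 1.0,"dy": 0,"dz": 0,"wx": 0,"wy": 0,"wz": 0,"claw": 0.23},
], force=10)

```text
t: 9.4
tool_pos: [570.5, 25.3, 75.9]
tool_rot: [-2.324, -2.114, -0.0]
contact_force: [-0.6, 0.8, 0.1]
width: 20.5
grasp_force: 0.1
```

Emit:
servo_tool([
  {"dx": 0,"dy": 0,"dz": 0,"wx": 0,"wy": 0,"wz": 0,"claw": 0.23},
  {"dx": 0,"dy": 0,"dz": 0,"wx": 0,"wy": 0,"wz": 0,"claw": 0.23},
  {"dx": 0,"dy": 0,"dz": 0,"wx": 0,"wy": 0,"wz": 0,"claw": 0.23},
], force=10)

```text
t: 9.7
tool_pos: [570.4, 23.6, 75.8]
tool_rot: [2.325, 2.113, -0.001]
contact_force: [0.5, 0.1, -0.4]
width: 19.9
grasp_force: 0.0
```

```bash
python3 - <<'E'
from h import *
def P(cap,b,phi,z=76): r=np.radians(phi); return (cap[0]-b*np.cos(r),cap[1]-b*np.sin(r),z,phi)
c=start();print(c)
p,d=grab_frame('top')
for k,(cc,a) in caps('top',p,(260,160,400,295)).items(): print(k,cc.round(1),a,tray(proj('top',cc,84)[0,:2]+(.5,-1)).round(1),proj('top',cc,18)[0].round(),d[int(cc[1]),int(cc[0])])
c=plan(c,(c[0]-8,c[1],107,0),2)
o=(-118.8,-63)
c=plan(c,P(o,38,37,107),8);print(c)
L=np.hypot(o[0]+36,o[1]+1);print(np.degrees(np.arctan2(-1-o[1],-36-o[0])),L)
E
```

```text
[-2.01090191e+01  3.18273479e+00  7.57980447e+01  1.71126916e-02]
blue [353.6 203.4] 181 [[-118.4  -62.8]] [636. -85.  18.] 1128.7639
purple [280.4 227. ] 43 [[44.9  6.2]] [580.  95.  18.] 1189.1965
orange [285.7 235.5] 22 [[31.  24.6]] [559.  82.  18.] 1177.1848
N=2 dx=-0.400 dy=-0.000 dz=-1.560 wz=0.0001
N=8 dx=-1.794 dy=0.658 dz=0.000 wz=-0.0807
(np.float64(-149.1481493817971), np.float64(-85.86897087977783), 107, 37)
36.82558537353973 103.44003093580356
```

Emit:
servo_tool([
  {"dx": -0.4,"dy": 0,"dz": -1.6,"wx": 0,"wy": 0,"wz": 0,"claw": 0.23},
  {"dx": -0.4,"dy": 0,"dz": -1.6,"wx": 0,"wy": 0,"wz": 0,"claw": 0.23},
  {"dx": 0,"dy": 0,"dz": 0,"wx": 0,"wy": 0,"wz": 0,"claw": 0.23},
], force=10)

```text
t: 10.05
tool_pos: [571.8, 15.2, 111.0]
tool_rot: [2.324, 2.109, 0.006]
contact_force: [-0.3, -0.1, 0.2]
width: 20.3
grasp_force: 0.0
```

Emit:
servo_tool([
  {"dx": -1.794,"dy": 0.658,"dz": 0,"wx": 0,"wy": 0,"wz": -0.0807,"claw": 0.23},
  {"dx": -1.794,"dy": 0.658,"dz": 0,"wx": 0,"wy": 0,"wz": -0.0807,"claw": 0.23},
  {"dx": -1.794,"dy": 0.658,"dz": 0,"wx": 0,"wy": 0,"wz": -0.0807,"claw": 0.23},
  {"dx": -1.794,"dy": 0.658,"dz": 0,"wx": 0,"wy": 0,"wz": -0.0807,"claw": 0.23},
  {"dx": -1.794,"dy": 0.658,"dz": 0,"wx": 0,"wy": 0,"wz": -0.0807,"claw": 0.23},
  {"dx": -1.794,"dy": 0.658,"dz": 0,"wx": 0,"wy": 0,"wz": -0.0807,"claw": 0.23},
  {"dx": -1.794,"dy": 0.658,"dz": 0,"wx": 0,"wy": 0,"wz": -0.0807,"claw": 0.23},
  {"dx": -1.794,"dy": 0.658,"dz": 0,"wx": 0,"wy": 0,"wz": -0.0807,"claw": 0.23},
], force=10)

```text
t: 10.85
tool_pos: [647.2, -114.0, 108.3]
tool_rot: [1.53, 2.743, -0.0]
contact_force: [0.7, 0.1, -0.2]
width: 20.5
grasp_force: 0.0
```

Emit:
servo_tool([
  {"dx": 0,"dy": 0,"dz": 0,"wx": 0,"wy": 0,"wz": 0,"claw": 0.23},
  {"dx": 0,"dy": 0,"dz": 0,"wx": 0,"wy": 0,"wz": 0,"claw": 0.23},
], force=10)

```text
t: 11.05
tool_pos: [646.4, -112.3, 107.9]
tool_rot: [-1.537, -2.739, -0.001]
contact_force: [0.1, 0.4, 0.5]
width: 20.3
grasp_force: 0.0
```

```bash
python3 - <<'E'
from h import *
print(start())
p,d=grab_frame('top')
for k,(cc,a) in caps('top',p,(260,160,400,295)).items(): print(k,cc.round(1),a,tray(proj('top',cc,84)[0,:2]+(.5,-1)).round(1),d[int(cc[1]),int(cc[0])])
q=cv2.resize(p[150:310,255:400],None,fx=3.7,fy=3.7,interpolation=2);cv2.imwrite('pics/t3.png',q[:,:,::-1])
E
```

```text
[-148.13131646  -85.45891808  107.85321148   36.89196661]
blue [353.6 203.4] 182 [[-118.5  -62.9]] 1126.1726
purple [283.4 224. ] 103 [[38.7 -1.3]] 1191.5933
orange [292.4 231. ] 178 [[16.7 13.1]] 1176.5642
yellow [320.2 187.7] 152 [[-38.5 -92.7]] 1144.8713
```

View pics/t3.png

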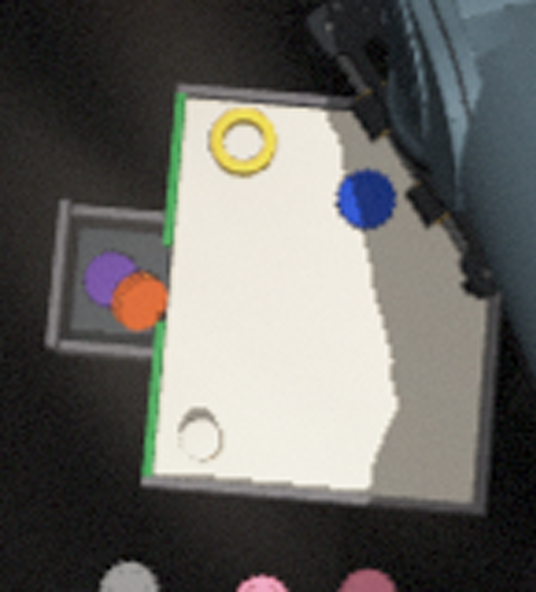

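Orange lies in the slot partly on purple: orange is at (140,300) and purple at (110,278), and the depth puts both about 50 mm below deck-top level. Blue sits in line with the fingers, so I'll push it.

Emit:
servo_tool([
  {"dx": 0,"dy": 0,"dz": 1.5,"wx": 0,"wy": 0,"wz": 0,"claw": 0.23},
  {"dx": 0,"dy": 0,"dz": 1.1,"wx": 0,"wy": 0,"wz": 0,"claw": 0.23},
  {"dx": 0,"dy": 0,"dz": 0.55,"wx": 0,"wy": 0,"wz": 0,"claw": 0.23},
  {"dx": 0,"dy": 0,"dz": 0,"wx": 0,"wy": 0,"wz": 0,"claw": 0.23},
], force=10)

```text
t: 11.5
tool_pos: [645.7, -112.3, 74.8]
tool_rot: [-1.532, -2.74, 0.002]
contact_force: [-0.5, 0.4, 0.3]
width: 20.3
grasp_force: 0.0
```

Emit:
servo_tool([
  {"dx": 0.7,"dy": 0,"dz": 0,"wx": 0,"wy": 0,"wz": 0,"claw": 0.23},
  {"dx": 0.6,"dy": 0,"dz": 0,"wx": 0,"wy": 0,"wz": 0,"claw": 0.23},
  {"dx": 0.8,"dy": 0,"dz": 0,"wx": 0,"wy": 0,"wz": 0,"claw": 0.23},
  {"dx": 1.0,"dy": 0,"dz": 0,"wx": 0,"wy": 0,"wz": 0,"claw": 0.23},
  {"dx": 1.0,"dy": 0,"dz": 0,"wx": 0,"wy": 0,"wz": 0,"claw": 0.23},
  {"dx": 1.0,"dy": 0,"dz": 0,"wx": 0,"wy": 0,"wz": 0,"claw": 0.23},
  {"dx": 1.0,"dy": 0,"dz": 0,"wx": 0,"wy": 0,"wz": 0,"claw": 0.23},
  {"dx": 1.0,"dy": 0,"dz": 0,"wx": 0,"wy": 0,"wz": 0,"claw": 0.23},
], force=10)

```text
t: 12.3
tool_pos: [609.3, -51.3, 76.5]
tool_rot: [1.534, 2.742, 0.0]
contact_force: [0.3, -0.1, -0.5]
width: 20.2
grasp_force: 0.1
```

Emit:
servo_tool([
  {"dx": 1.0,"dy": 0,"dz": 0,"wx": 0,"wy": 0,"wz": 0,"claw": 0.23},
  {"dx": 1.0,"dy": 0,"dz": 0,"wx": 0,"wy": 0,"wz": 0,"claw": 0.23},
  {"dx": 0.9,"dy": 0,"dz": 0,"wx": 0,"wy": 0,"wz": 0,"claw": 0.23},
  {"dx": 0.7,"dy": 0,"dz": 0,"wx": 0,"wy": 0,"wz": 0,"claw": 0.23},
  {"dx": 0.5,"dy": 0,"dz": 0,"wx": 0,"wy": 0,"wz": 0,"claw": 0.23},
  {"dx": 0.3,"dy": 0,"dz": 0,"wx": 0,"wy": 0,"wz": 0,"claw": 0.23},
  {"dx": 0,"dy": 0,"dz": 0,"wx": 0,"wy": 0,"wz": 0,"claw": 0.23},
], force=10)

```text
t: 13.0
tool_pos: [586.6, -14.4, 76.4]
tool_rot: [-1.533, -2.742, -0.0]
contact_force: [0.9, 0.1, -0.6]
width: 20.2
grasp_force: 0.0
```

Emit:
servo_tool([
  {"dx": -1.2,"dy": 0,"dz": 0,"wx": 0,"wy": 0,"wz": 0,"claw": 0.23},
  {"dx": -1.2,"dy": 0,"dz": 0,"wx": 0,"wy": 0,"wz": 0,"claw": 0.23},
  {"dx": -1.2,"dy": 0,"dz": 0,"wx": 0,"wy": 0,"wz": 0,"claw": 0.23},
  {"dx": 0,"dy": 0,"dz": 0,"wx": 0,"wy": 0,"wz": 0,"claw": 0.23},
], force=10)

```text
t: 13.4
tool_pos: [606.7, -48.7, 76.2]
tool_rot: [1.539, 2.737, -0.001]
contact_force: [0.3, -0.2, -0.2]
width: 20.3
grasp_force: 0.0
```

```bash
python3 - <<'E'
from h import *
c=start();print(c)
for n,b in(('top',(260,160,400,295)),('side',(310,205,405,325))):
    p,d=grab_frame(n)
    for k,(cc,a) in caps(n,p,b).items(): print(n,k,cc.round(1),a,tray(proj(n,cc,84)[0,:2]+(.5,-1)).round(1))
plan(c,(-82,-1,76,0),6)
E
```

```text
[-88.63463969 -39.86179814  76.21803974  36.80948563]
top blue [317.4 226. ] 182 [[-39.6  -3.4]]
top purple [283.3 224.1] 110 [[38.9 -1.1]]
top orange [292.5 231. ] 176 [[16.5 13.1]]
top yellow [315.1 191.9] 33 [[-27.6 -81.9]]
side blue [340. 244.] 1 [[-39.9   3.9]]
side orange [352.8 252.9] 13 [[-66.4 -26.3]]
side yellow [382.9 248.5] 137 [[-48.5 -96. ]]
N=6 dx=0.346 dy=-0.572 dz=0.004 wz=0.1071
```

Emit:
servo_tool([
  {"dx": 0.27,"dy": -0.56,"dz": 0,"wx": 0,"wy": 0,"wz": 0.107,"claw": 0.23},
  {"dx": 0.27,"dy": -0.56,"dz": 0,"wx": 0,"wy": 0,"wz": 0.107,"claw": 0.23},
  {"dx": 0.27,"dy": -0.56,"dz": 0,"wx": 0,"wy": 0,"wz": 0.107,"claw": 0.23},
  {"dx": 0.27,"dy": -0.56,"dz": 0,"wx": 0,"wy": 0,"wz": 0.107,"claw": 0.23},
  {"dx": 0.27,"dy": -0.56,"dz": 0,"wx": 0,"wy": 0,"wz": 0.107,"claw": 0.23},
  {"dx": 0.27,"dy": -0.56,"dz": 0,"wx": 0,"wy": 0,"wz": 0.107,"claw": 0.23},
  {"dx": 0,"dy": 0,"dz": 0,"wx": 0,"wy": 0,"wz": 0,"claw": 0.23},
], force=10)

```text
t: 14.2
tool_pos: [568.5, -38.1, 76.5]
tool_rot: [-2.319, -2.118, 0.001]
contact_force: [0.3, 0.3, -0.3]
width: 20.4
grasp_force: 0.0
```

```bash
python3 - <<'E'
from h import *
print(start())
p,d=grab_frame('top')
for k,(c,a) in caps('top',p,(260,160,400,295)).items(): print(k,c.round(1),a,tray(proj('top',c,84)[0,:2]+(.5,-1)).round(1))
E
```

```text
[-81.68354367  -0.81709682  76.46932412   0.3103049 ]
blue [315.2 226.8] 119 [[-34.8  -1.1]]
purple [283.4 224.1] 116 [[38.7 -1. ]]
orange [292.4 231.1] 179 [[16.5 13.3]]
yellow [318.  182.7] 63 [[ -32.3 -104.1]]
```

Emit:
servo_tool([
  {"dx": 0.8,"dy": 0.2,"dz": 0,"wx": 0,"wy": 0,"wz": 0,"claw": 0.23},
  {"dx": 0.7,"dy": 0,"dz": 0,"wx": 0,"wy": 0,"wz": 0,"claw": 0.23},
  {"dx": 0.8,"dy": 0,"dz": 0,"wx": 0,"wy": 0,"wz": 0,"claw": 0.23},
  {"dx": 1.0,"dy": 0,"dz": 0,"wx": 0,"wy": 0,"wz": 0,"claw": 0.23},
  {"dx": 1.0,"dy": 0,"dz": 0,"wx": 0,"wy": 0,"wz": 0,"claw": 0.23},
  {"dx": 1.0,"dy": 0,"dz": 0,"wx": 0,"wy": 0,"wz": 0,"claw": 0.23},
  {"dx": 1.0,"dy": 0,"dz": 0,"wx": 0,"wy": 0,"wz": 0,"claw": 0.23},
  {"dx": 0,"dy": 0,"dz": 0,"wx": 0,"wy": 0,"wz": 0,"claw": 0.23},
], force=10)

```text
t: 15.05
tool_pos: [577.2, 25.7, 76.5]
tool_rot: [-2.317, -2.12, -0.002]
contact_force: [-0.5, -0.5, 0.3]
width: 20.3
grasp_force: 0.0
```

Emit:
servo_tool([
  {"dx": 0,"dy": 0,"dz": 0,"wx": 0,"wy": 0,"wz": 0,"claw": 0.23},
  {"dx": 0,"dy": 0,"dz": 0,"wx": 0,"wy": 0,"wz": 0,"claw": 0.23},
  {"dx": -1.5,"dy": 0,"dz": 0,"wx": 0,"wy": 0,"wz": 0,"claw": 0.23},
  {"dx": -2.5,"dy": 0,"dz": -2.0,"wx": 0,"wy": 0,"wz": 0,"claw": 0.23},
  {"dx": -3.0,"dy": 0,"dz": -3.0,"wx": 0,"wy": 0,"wz": 0,"claw": 0.23},
  {"dx": -4.0,"dy": 0,"dz": -3.0,"wx": 0,"wy": 0,"wz": 0,"claw": 0.23},
  {"dx": -4.0,"dy": 0,"dz": -3.0,"wx": 0,"wy": 0,"wz": 0,"claw": 0.23},
  {"dx": -4.0,"dy": 0,"dz": -3.0,"wx": 0,"wy": 0,"wz": 0,"claw": 0.23},
], force=10)

```text
t: 15.85
tool_pos: [558.5, -169.4, 217.6]
tool_rot: [2.322, 2.115, -0.001]
contact_force: [0.7, -0.4, 0.5]
width: 20.5
grasp_force: 0.0
```

Emit:
servo_tool([
  {"dx": 0,"dy": 0,"dz": 0,"wx": 0,"wy": 0,"wz": 0,"claw": 0.23},
  {"dx": 0,"dy": 0,"dz": 0,"wx": 0,"wy": 0,"wz": 0,"claw": 0.23},
  {"dx": 0,"dy": 0,"dz": 0,"wx": 0,"wy": 0,"wz": 0,"claw": 0.23},
], force=10)

```text
t: 16.15
tool_pos: [559.0, -165.2, 215.5]
tool_rot: [-2.319, -2.117, 0.001]
contact_force: [0.4, 1.1, -0.1]
width: 20.2
grasp_force: 0.0
```

```bash
python3 - <<'E'
from h import *
print(start())
p,d=grab_frame('top')
c=camera_info('top');P=c['pose'];f=240/np.tan(np.radians(c['fovy']/2))
for k,(cc,a) in caps('top',p,(260,160,400,295)).items():
    dd=d[int(cc[1]),int(cc[0])];w=P@[(cc[0]-c['cx'])/f*dd,(cc[1]-c['cy'])/f*dd,dd,1]
    print(k,cc.round(1),a,tray(w).round(1),w[2].round())
q=cv2.resize(p[150:310,255:400],None,fx=3.7,fy=3.7,interpolation=2);cv2.imwrite('pics/t4.png',q[:,:,::-1])
E
```

```text
[-209.16385778   -3.51526165  215.5170271     0.30003686]
blue [293.5 215.8] 114 [[ 20.6 -26.5]] 44.0
purple [283.1 224.1] 112 [[45.6 -7. ]] 18.0
orange [293.  231.5] 179 [[19.7  9.5]] 25.0
yellow [320.2 187.8] 151 [[-37.3 -94.8]] 69.0
```

View pics/t4.png

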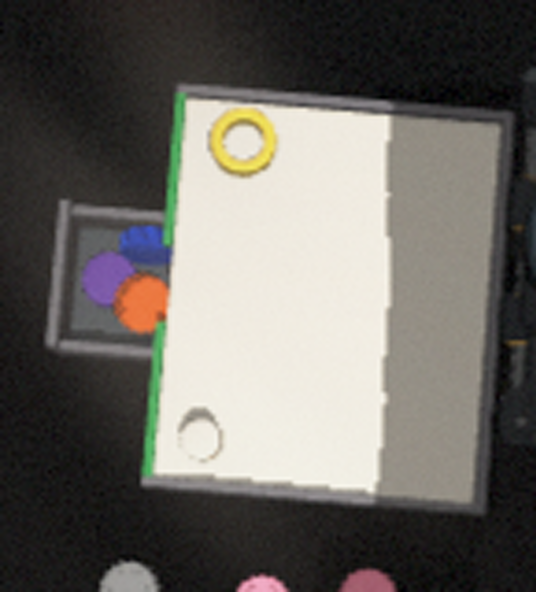

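All three caps are in the slot. Blue, at (145,243), is propped on edge with its top at z≈44, so its centre is well below 56. The vial and tape are in place. I'll check that nothing is still moving, then hand in.

Emit:
servo_tool([
  {"dx": 0,"dy": 0,"dz": 0,"wx": 0,"wy": 0,"wz": 0,"claw": 0.23},
  {"dx": 0,"dy": 0,"dz": 0,"wx": 0,"wy": 0,"wz": 0,"claw": 0.23},
  {"dx": 0,"dy": 0,"dz": 0,"wx": 0,"wy": 0,"wz": 0,"claw": 0.23},
  {"dx": 0,"dy": 0,"dz": 0,"wx": 0,"wy": 0,"wz": 0,"claw": 0.23},
  {"dx": 0,"dy": 0,"dz": 0,"wx": 0,"wy": 0,"wz": 0,"claw": 0.23},
  {"dx": 0,"dy": 0,"dz": 0,"wx": 0,"wy": 0,"wz": 0,"claw": 0.23},
  {"dx": 0,"dy": 0,"dz": 0,"wx": 0,"wy": 0,"wz": 0,"claw": 0.23},
], force=10)

```text
t: 16.9
tool_pos: [559.7, -166.0, 216.4]
tool_rot: [2.321, 2.118, -0.0]
contact_force: [-0.3, -0.4, 0.1]
width: 20.1
grasp_force: 0.0
```

```bash
python3 - <<'E'
from h import *
p,d=grab_frame('top')
r=caps('top',p,(260,160,400,295));print({k:(v[0].round(1),v[1]) for k,v in r.items()})
ref=dict(blue=(293.5,215.8),purple=(283.1,224.1),orange=(293,231.5))
if all(k in r and np.hypot(*(r[k][0]-ref[k]))<1 for k in ref): print(hand_in())
E
```

```text
{'blue': (array([293.5, 215.8]), np.int32(115)), 'purple': (array([283.1, 224.2]), np.int32(113)), 'orange': (array([293. , 231.5]), np.int32(180)), 'yellow': (array([320.2, 187.8]), np.int32(150))}
the job is handed in; nothing more can be done
None
```

I pushed the purple, orange and blue caps through the gate one at a time, and all three were lying still in the slot when I handed the job in at about 17 s; the vial and tape had not visibly moved, and no verdict came back.

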